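# Load the sample vial and index the sampler wheel three clicks to the needle

### The job

Lift the capped vial out of the white tub and stand it in the empty pocket at the loading gap of the sampler's wheel, fully down and upright. Then take the black centre knob between the fingers and turn the wheel clockwise (seen from above) three clicks, so that the vial comes to rest under the needle arm; do not turn it backwards or run on to the fourth stop. Finish while still gripping the knob, holding the wheel still on the third stop; leave the tub, its spare caps, the vial rack and the jar where they are.

Things in the scene. Friction and masses are not known exactly. Their poses are not given: they have to be found in the camera images.
- tub: white plastic open tub, 120 x 100 mm and 30 mm high, walls and floor 3 mm thick, standing on the bench; origin at the centre of its underside, x along its 120 mm side. It is loose and weighs 0.6 kg; leave it where it stands. It holds the vial, upright, and two spare caps lying loose
- vial: amber glass vial with aluminium crimp cap, standing upright in the tub: 75 mm high, body 23 mm in diameter up to 58 mm, then a neck; cap 20 mm in diameter from 66 to 75 mm; 20 to 45 g. Origin at the centre of its underside, z up its axis. Once seated its lowest 34 mm are below the wheel's top, so hold it with the fingertips at least 37 mm above its foot
- cap_0: spare aluminium crimp cap, 20 mm in diameter, 9 mm high, loose in the tub; origin at the centre of its underside
- cap_1: second spare crimp cap, the same, loose in the tub
- sampler: white bench-top sampler, fixed. Origin on the bench on the wheel's vertical axis. Housing 270 x 270 mm, deck 52 mm high; at its own +y a tower 150 mm high, its inner face 136 mm from the axis, from which the needle arm reaches over the wheel. A grey bezel 109 to 117 mm from the axis, 96 mm high, rings the wheel; its loading gap, 55 mm wide, lies towards the sampler's own -x
- sample_wheel (a joint): turn of the wheel, rad: 0 at the start, growing clockwise seen from above. Wheel 214 mm in diameter, top 90 mm above the bench, 16 pockets 85 mm from the axis. It starts in a stop; stops every 0.3927 (22.5 degrees), the third reads 1.178. A click takes about 0.22 N m at most and goes over halfway between stops; friction 0.02 N m; let go, it settles in the nearest stop. It has no end stop
- index_knob: black fluted round knob in the middle of the wheel, turning with it; 42 mm in diameter, gripped from above at any angle. Origin on the axis at the wheel's top face, z up: steel neck 22 mm in diameter up to 18 mm, knob from 18 to 48 mm; grip it 38 mm above the origin. The white line on top points to the pocket that is at the loading gap at the start
- load_pocket (a point): centre of the floor of the pocket at the loading gap at the start; it turns with the wheel. Round bore 25 mm in diameter, flared to 30 mm over its top 6 mm, 34 mm deep, its floor 56 mm above the bench. The three next pockets on either side are empty as well; vials like this one stand fixed in seven others, their caps 131 mm above the bench
- needle_point (a point): fixed point of the sampler straight below the needle, at the height of the pocket floors: where the vial's foot must be at the third stop. The needle arm is 26 mm wide, from 136 to 148 mm above the bench (a small knob on it to 163 mm), clear of the caps of seated vials, and comes from the tower
- vial_rack: grey block rack 64 x 112 x 36 mm with five amber vials standing fixed in it, 83 mm high over all; loose on the bench beside the tub; to be left alone. Origin at the centre of its underside
- specimen_jar: jar 60 mm in diameter, 75 mm high, loose; to be left alone
Mind the look-alikes: they are no part of the job. Several things look just like the vial: the one meant starts farthest from the robot's base.

How it is judged:
By the outcome, as a careful person would: the job done as asked, in the order asked, and still so for the second after the job is handed in, while the arm keeps its last pose, push and grip.
It also fails if it takes over 54 s, if anything falls off the work surface, if the arm or the gripper's body presses on something with over 40 N, if the wrist force passes 120 N, or if a joint passes its speed limit or range.

### The arm

A 7-joint arm with a two-finger parallel gripper is mounted at the origin on the work surface. World frame = base frame: x ahead of the robot, y to its left, z up, the work surface at z = 0. Lengths are in m, angles in rad, forces in N, time in s.
With the tool pointing down it reaches from about 0.425 to 0.825 m from the base axis. Payload 3.6 kg.
Tool frame: the origin (TCP) lies at the very end of the fingers, on their centre line; the grasp point (between the pads) lies 19 mm behind it (env.grip_depth is the distance from the TCP to the grasp point, in m); z points along the fingers, y is the line along which they close (so a half turn about z gives the same grasp; the last joint's range is limited). The gripper opens to 93 mm and grips with 3 to 60 N. Pads are 15 mm wide; open, the fingers measure 128 mm over their backs; the gripper's body (75 mm by 188 mm) begins 65 mm behind the grasp point.
Start: joints at [1.147, 0.615, -0.013, 1.423, 0.008, 1.103, -0.04], TCP at [0.251, -0.599, 0.219] pointing down, gripper open.
Joint ranges: [-3.12, 3.12], [-0.3, 2.06], [-1.34, 1.32], [0.26, 2.42], [-1.36, 4.5], [0.01, 1.98], [-2.84, 2.84]. Speed limits (rad/s): [2.79, 2.79, 3.14, 3.14, 3.14, 3.14, 3.14].

### API

Orientations are given as a unit quaternion [w, x, y, z].
In Python, from plant import env gives the robot as it stands.
- The arm moves only by the shell command python3 -m crank 'ROWS' [OPENING] [FORCE]. ROWS is JSON, a list of rows, each an object with "xyz": the shift along the tool's x, y, z each as a share of 0.25 m, from -1 to 1, a list of three; "rotation": the turn, a rotation vector about the tool's x, y, z each as a share of pi rad, from -1 to 1, a list of three. A call has 1 to 10 rows; each row is the pose to reach, as a shift and turn from the pose commanded when the call began, along the tool's axes at that moment, turning the shorter way round; what a row does not reach only later rows make up. A row lasts 1/8 s, in which the tool goes at most 62.5 mm and 10.7 degrees, less where a joint would pass 70% of its speed; a pose out of reach is approached as far as the arm can. A call with a number of a shift or a turn outside -1 to 1 is refused whole. A call with a gripper value outside its range is refused whole. OPENING is the finger opening in mm, from 0 to 93, set as the call begins (- or left out, the last holds). The fingers move at their own pace and stop on an object; FORCE is the grip in N (left out, the last holds). Time passes only in rows, so rows that repeat a pose let the fingers close. It gives the time, the measured TCP pose, the force, the opening and the grip force at its end, in the units of the state.
- env.get_obs(): the state, without advancing time (a new reading comes with each control period).
- env.snapshot(name): name is "scene" or "top"; returns a dict with "image" (400x640x3 uint8, red, green, blue), "mtx" (3x3 intrinsics, pixels), "pose" (4x4, takes a point from camera to world coordinates). Camera axes: x right, y up, looking along -z (the intrinsics and any distortion apply to the point x, -y, -z); pixel columns grow to the right and rows downward; lengths in m; the calibration is good to about 2 mm. A picture is of the moment at which its call begins. There is no depth.
- env.close_job(): hands the job in; it is judged then, once.
The state is a dict: "t": time; "qpos": joint angles; "dq": joint speeds; "joint_efforts": joint torques, N m; "ee_pos": TCP position; "eef_rot": TCP orientation; "wrist_force": force on the tool from outside, world axes, zero at the start; "ft_torque": the same for the moment, N m; "grip_width": finger opening in m; "finger_force": force on a finger pad.
Only numpy, scipy, OpenCV 4.12 (cv2) and the standard library are available. Lean on these libraries where they do the work, as an engineer would, in place of code of your own. Each camera call takes 0.05 s, during which the arm holds its last target. There are 200 camera calls.

## Working session

There is one attempt and no reset: what is moved stays moved. The work goes in short steps, Python scripts to look and compute and a shell command to move; the robot and the scene stay as the last step left them, time stands still between calls to the robot, and variables do not carry over. Pictures are saved under pics/ and viewed, at most 10 in all, crops included, and the job is handed in when it is done.

```bash
mkdir -p pics; ls; cat > h.py <<'E'
import numpy as np,cv2
from plant import env
def snap(n,f):
    s=env.snapshot(n); cv2.imwrite(f'pics/{f}.png',s['image'][:,:,::-1]); np.savez(f'pics/{f}.npz',mtx=s['mtx'],pose=s['pose']); return s
def ray(f,u,v,z):
    s=np.load(f'pics/{f}.npz'); K=s['mtx'];P=s['pose']
    d=np.linalg.solve(K,[u,v,1]); d=P[:3,:3]@(d*[1,-1,-1]); o=P[:3,3]
    return (o+d*(z-o[2])/d[2]).round(4)
def proj(f,p):
    s=np.load(f'pics/{f}.npz'); c=s['pose'][:3,:3].T@(np.array(p)-s['pose'][:3,3]); q=s['mtx']@(c*[1,-1,-1]); return (q[:2]/q[2]).round(1)
E
python3 - <<'E'
from h import *
for n in('top','scene'):
    s=snap(n,n+'0'); print(s['mtx'],s['pose'].round(3))
    print([k for k in s])
print(env.get_obs())
E
```

```text
pics
[[425.90049957   0.         323.73207161]
 [  0.         425.90049957 202.37732781]
 [  0.           0.           1.        ]] [[ 0.019  0.993 -0.114  0.38 ]
 [-1.     0.019  0.003 -0.114]
 [ 0.005  0.114  0.993  0.922]
 [ 0.     0.     0.     1.   ]]
['image', 'mtx', 'pose']
[[454.34137256   0.         324.14189156]
 [  0.         454.34137256 192.13621252]
 [  0.           0.           1.        ]] [[ 0.412 -0.508  0.756  1.189]
 [ 0.911  0.213 -0.353 -0.454]
 [ 0.018  0.834  0.551  0.621]
 [ 0.     0.     0.     1.   ]]
['image', 'mtx', 'pose']
{'t': 0.1, 'qpos': array([ 1.14751066,  0.61583578, -0.0126073 ,  1.42468804,  0.00806974,
        1.10339525, -0.04040351]), 'dq': array([-1.40365239e-03, -2.16491230e-03,  6.97103536e-04, -2.91365016e-03,
        8.29839017e-05,  1.13483617e-03,  1.41455366e-03]), 'joint_efforts': array([ 2.31917023e-03, -4.60042083e+01,  2.10056654e-01, -1.66244406e+01,
       -6.12411462e-02,  1.69842155e-02,  8.73821864e-05]), 'ee_pos': array([ 0.25094413, -0.59885779,  0.21760518]), 'eef_rot': array([-1.11568171e-03,  9.80379989e-01,  1.97113626e-01, -2.27126387e-04]), 'wrist_force': array([-0.1738612 ,  0.18297772, -0.92145691]), 'ft_torque': array([0.0267703 , 0.03391803, 0.00029832]), 'finger_force': 0.0, 'grip_width': 0.09313932550790396}
```

View pics/top0.png

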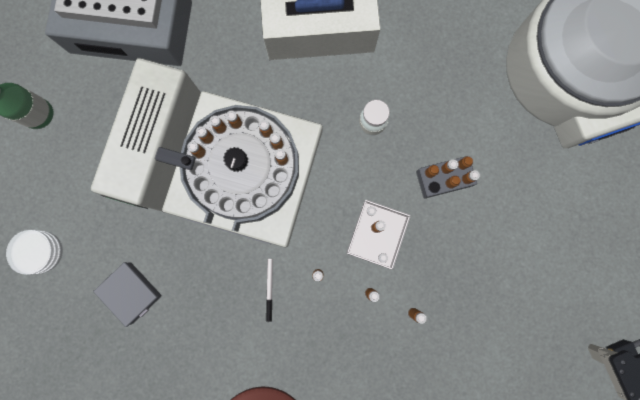

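View pics/scene0.png

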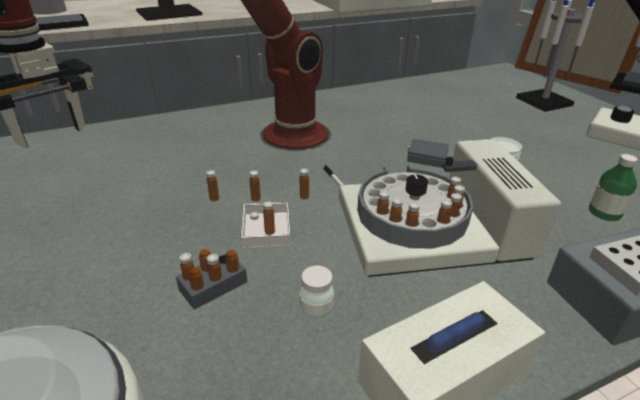

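Top view: the candidates are the tub vial (380,226), loose bench vials (318,275), (373,296) and (420,318), rack vials around (450,170), and wheel vials around (190–285,115–160). I choose the one in the tub at (380,226), which is farther from the base than the loose look-alikes. Loading gap is near (223,220) and the knob at (236,159).

```bash
python3 - <<'E'
import cv2,numpy as np
a=cv2.imread('pics/top0.png')
c=cv2.resize(a[195:275,340:420],(560,560),interpolation=cv2.INTER_CUBIC)
cv2.imwrite('pics/c1.png',c)
c=cv2.resize(a[85:250,150:330],(720,660),interpolation=cv2.INTER_CUBIC)[:600]
cv2.imwrite('pics/c2.png',c)
E
```

```text
(no output)
```

View pics/c1.png

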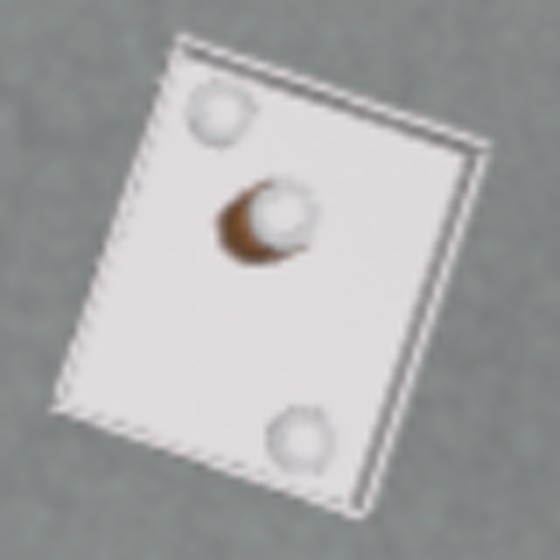

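View pics/c2.png

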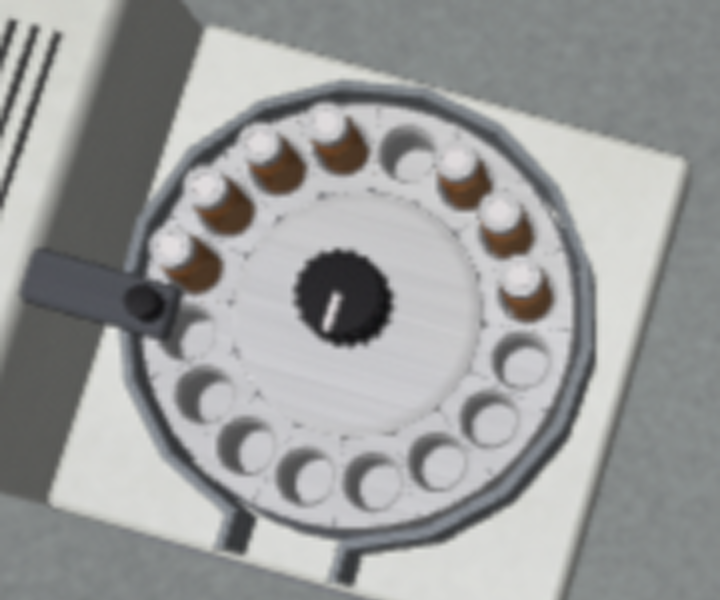

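c1 shows the vial cap top at about (380.5,225.2), with the caps at (371,211) and (383,258). c2 shows the knob top at about (235.7,159) and the load pocket mouth at about (225.7,203.7).

```bash
cat >> h.py <<'E'
def fit(f,pts):  # pts: (k, u,v, r, z); sampler pose
    from scipy.optimize import least_squares
    def m(p):
        return np.concatenate([proj2(f,[p[0]+r*np.cos(p[2]+k*np.pi/8),p[1]+r*np.sin(p[2]+k*np.pi/8),z])-[u,v] for k,u,v,r,z in pts])
    return least_squares(m,[.5,.08,np.pi],loss='soft_l1')
def proj2(f,p):
    s=np.load(f'pics/{f}.npz'); c=s['pose'][:3,:3].T@(np.array(p)-s['pose'][:3,3]); q=s['mtx']@(c*[1,-1,-1]); return q[:2]/q[2]
E
python3 - <<'E'
from h import *
C=lambda x,y:(150+x/4-.4,85+y/4-.4)
print('knob',ray('top0',*C(343,296),.138))
print('vial top',ray('top0',340+284/7-.4,195+212/7-.4,.078),'foot approx',ray('top0',340+262/7-.4,195+226/7-.4,.05))
print('tub corners',[ray('top0',340+x/7-.4,195+y/7-.4,.03) for x,y in[(180,37),(490,145),(362,518),(55,408)]])
# k index counterclockwise seen from above (world angle +); +y is image left
H={0:(303,475),1:(373,481),2:(438,462),3:(490,418),4:(522,360),-1:(247,445),-2:(205,393)}
V={-4:(174,247),-5:(207,190),-6:(268,145),-7:(329,122),-9:(460,163),-10:(503,213),-11:(524,278)}
pts=[(k,*C(*v),.085,.09) for k,v in H.items()]+[(k,*C(*v),.085,.131) for k,v in V.items()]+[(0,*C(343,296),0,.138)]
r=fit('top0',pts);x,y,a=r.x; print(r.x,np.abs(r.fun).reshape(-1,2).round(1).tolist())
print('load',x+.085*np.cos(a),y+.085*np.sin(a),'yaw deg',np.degrees(a))
for u,v in[(235,530),(345,560)]: print(ray('top0',*C(u,v),.096))
o=env.get_obs();print(o['ee_pos'],o['eef_rot'])
E
```

```text
knob [0.5493 0.0507 0.138 ]
vial top [ 0.434  -0.2295  0.078 ] foot approx [ 0.4316 -0.2269  0.05  ]
tub corners [array([ 0.4893, -0.2045,  0.03  ]), array([ 0.4584, -0.2979,  0.03  ]), array([ 0.3468, -0.2595,  0.03  ]), array([ 0.3775, -0.1681,  0.03  ])]
[0.55075799 0.05201558 2.8682816 ] [[0.8, 0.4], [0.1, 0.5], [0.1, 0.4], [0.3, 0.8], [0.3, 0.7], [0.1, 0.1], [0.3, 0.2], [0.3, 0.5], [0.2, 1.2], [1.3, 0.7], [0.2, 0.1], [0.1, 0.6], [0.0, 0.0], [0.4, 0.1], [0.7, 0.8]]
load 0.46891298060595266 0.07495887403476896 yaw deg 164.34043015205643
[0.4416 0.107  0.096 ]
[0.428 0.053 0.096]
[ 0.25094413 -0.59885779  0.21760518] [-1.11568171e-03  9.80379989e-01  1.97113626e-01 -2.27126387e-04]
```

```bash
cat >> h.py <<'E'
def go(x,y,z,ydeg):
    from scipy.spatial.transform import Rotation as R
    o=env.get_obs(); q=o['eef_rot']; Rc=R.from_quat([q[1],q[2],q[3],q[0]])
    a=np.radians(ydeg); Y=np.array([np.cos(a),np.sin(a),0]); Z=np.array([0,0,-1.]); Rt=R.from_matrix(np.c_[np.cross(Y,Z),Y,Z])
    print('t',o['t'],'pos',o['ee_pos'].round(4),'tilt z',Rc.as_matrix()[:,2].round(4),'ydeg',np.degrees(np.arctan2(*Rc.as_matrix()[[1,0],1])).round(2),'q7',o['qpos'].round(2))
    print('xyz',(Rc.inv().apply(np.array([x,y,z])-o['ee_pos'])/.25).round(4),'rot',((Rc.inv()*Rt).as_rotvec()/np.pi).round(4))
E
python3 -c "
from h import *
go(.434,-.229,.15,-105.7)"
```

```text
t 0.1 pos [ 0.2509 -0.5989  0.2176] tilt z [-9.0e-04  2.1e-03 -1.0e+00] ydeg -67.26 q7 [ 1.15  0.62 -0.01  1.42  0.01  1.1  -0.04]
xyz [ 1.2471 -1.0809  0.2729] rot [-7.000e-04  2.000e-04  2.135e-01]
```

```bash
python3 -m crank '[{"xyz":[0.8,-0.7,0.1],"rotation":[0,0,0.2135]},{"xyz":[0.8,-0.7,0.1],"rotation":[0,0,0.2135]},{"xyz":[0.8,-0.7,0.1],"rotation":[0,0,0.2135]},{"xyz":[0.8,-0.7,0.1],"rotation":[0,0,0.2135]},{"xyz":[0.8,-0.7,0.1],"rotation":[0,0,0.2135]},{"xyz":[0.8,-0.7,0.1],"rotation":[0,0,0.2135]},{"xyz":[0.8,-0.7,0.1],"rotation":[0,0,0.2135]},{"xyz":[0.8,-0.7,0.1],"rotation":[0,0,0.2135]}]' 50
python3 -c "
from h import *
go(.4335,-.229,.14,-105.7)"
```

```text
t: 1.1
ee_pos: [0.3667, -0.3629, 0.1937]
eef_rot: [0.001, 0.99, -0.138, -0.0]
wrist_force: [-0.8, -0.6, -0.1]
grip_width: 0.0502
finger_force: 0.0
t 1.1 pos [ 0.3667 -0.3629  0.1937] tilt z [-3.0e-04 -1.1e-03 -1.0e+00] ydeg -105.92 q7 [ 0.63  0.44  0.15  1.85 -0.08  0.86 -1.03]
xyz [ 0.1099 -0.5886  0.2141] rot [ 0.0004  0.     -0.0012]
```

```bash
python3 -m crank '[{"xyz":[0.11,-0.589,0.214],"rotation":[0,0,0]},{"xyz":[0.11,-0.589,0.214],"rotation":[0,0,0]},{"xyz":[0.11,-0.589,0.214],"rotation":[0,0,0]},{"xyz":[0.11,-0.589,0.214],"rotation":[0,0,0]},{"xyz":[0.11,-0.589,0.214],"rotation":[0,0,0]},{"xyz":[0.11,-0.589,0.214],"rotation":[0,0,0]}]'
python3 - <<'E'
from h import *
go(.4335,-.229,.045,-105.7)
s=snap('scene','s1'); t=snap('top','t1')
print(proj('s1',[.4335,-.229,.078]),proj('s1',[.4335,-.229,.003]),proj('s1',[.4335,-.229,.14]))
a=cv2.resize(s['image'][140:260,200:320,::-1],(590,590),interpolation=cv2.INTER_CUBIC)
cv2.imwrite('pics/s1c.png',a)
E
```

```text
t: 1.85
ee_pos: [0.4337, -0.2289, 0.1407]
eef_rot: [0.001, 0.99, -0.139, 0.0]
wrist_force: [0.3, -0.3, 0.3]
grip_width: 0.0499
finger_force: 0.0
t 1.85 pos [ 0.4337 -0.2289  0.1407] tilt z [ 8.0e-04 -1.5e-03 -1.0e+00] ydeg -105.93 q7 [ 0.35  0.48  0.13  1.98 -0.09  0.69 -1.31]
xyz [-1.100e-03  2.000e-04  3.829e-01] rot [ 0.0004 -0.0004 -0.0013]
[268.4 202.2] [270.1 230.5] [266.9 176.9]
```

View pics/s1c.png

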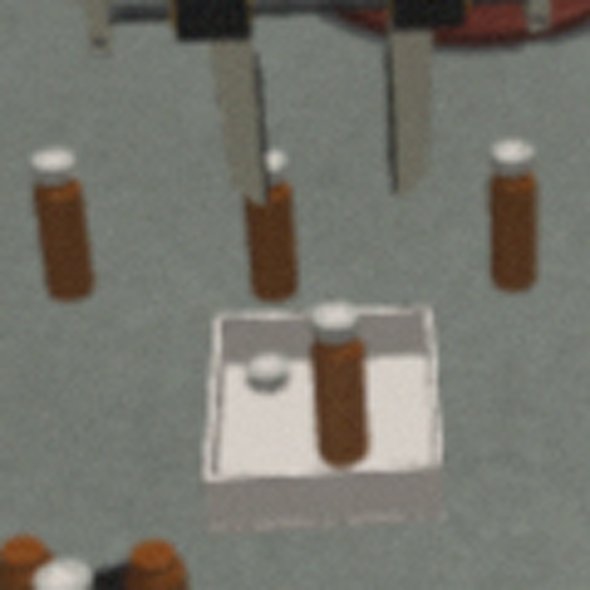

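The crop shows the tub vial alone, its cap at about (268,203.5), within about 1.3 px of the prediction. The fingers straddle it, so I go down about 1 mm further out.

```bash
python3 -c "
from h import *
go(.4348,-.229,.046,-105.7)"
python3 -m crank '[{"xyz":[0.004,-0.001,0.15],"rotation":[0,0,0]},{"xyz":[0.004,-0.001,0.3],"rotation":[0,0,0]},{"xyz":[0.004,-0.001,0.379],"rotation":[0,0,0]},{"xyz":[0.004,-0.001,0.379],"rotation":[0,0,0]},{"xyz":[0.004,-0.001,0.379],"rotation":[0,0,0]}]'
python3 -m crank '[{"xyz":[0,0,0],"rotation":[0,0,0]},{"xyz":[0,0,0],"rotation":[0,0,0]},{"xyz":[0,0,0],"rotation":[0,0,0]},{"xyz":[0,0,0],"rotation":[0,0,0]},{"xyz":[0,0,0],"rotation":[0,0,0]}]' 10 20
```

```text
t 1.95 pos [ 0.4339 -0.2281  0.1406] tilt z [ 6.e-04 -9.e-04 -1.e+00] ydeg -105.87 q7 [ 0.35  0.48  0.13  1.98 -0.09  0.69 -1.31]
xyz [0.0042 0.002  0.3784] rot [ 0.0002 -0.0003 -0.0009]
t: 2.58
ee_pos: [0.4359, -0.2272, 0.0463]
eef_rot: [0.0, 0.991, -0.137, 0.001]
wrist_force: [0.2, 0.4, 0.1]
grip_width: 0.05
finger_force: 0.0
t: 3.2
ee_pos: [0.4356, -0.2266, 0.0457]
eef_rot: [0.0, 0.991, -0.137, 0.0]
wrist_force: [-0.8, -0.1, 1.8]
grip_width: 0.0225
finger_force: 19.7
```

```bash
python3 -m crank '[{"xyz":[0,0,-0.1],"rotation":[0,0,0]},{"xyz":[0,0,-0.3],"rotation":[0,0,0]},{"xyz":[0,0,-0.45],"rotation":[0,0,0]},{"xyz":[0,0,-0.45],"rotation":[0,0,0]},{"xyz":[0,0,-0.45],"rotation":[0,0,0]}]'
python3 -c "
from h import *
go(.469,.075,.155,-105.7)"
```

```text
t: 3.82
ee_pos: [0.4346, -0.2259, 0.1571]
eef_rot: [-0.0, 0.991, -0.136, -0.001]
wrist_force: [0.4, -0.0, -1.9]
grip_width: 0.0227
finger_force: 19.6
t 3.825 pos [ 0.4346 -0.2259  0.1571] tilt z [-0.0016  0.001  -1.    ] ydeg -105.68 q7 [ 0.34  0.45  0.14  1.96 -0.09  0.74 -1.32]
xyz [-0.1929 -1.1961  0.0095] rot [-0.0002  0.0006  0.0001]
```

```bash
python3 -m crank '[{"xyz":[-0.16,-1,-0.03],"rotation":[0,0,0]},{"xyz":[-0.16,-1,-0.03],"rotation":[0,0,0]},{"xyz":[-0.16,-1,-0.03],"rotation":[0,0,0]},{"xyz":[-0.16,-1,-0.03],"rotation":[0,0,0]},{"xyz":[-0.16,-1,-0.03],"rotation":[0,0,0]},{"xyz":[-0.16,-1,-0.03],"rotation":[0,0,0]},{"xyz":[-0.16,-1,-0.03],"rotation":[0,0,0]}]'
python3 -c "
from h import *
go(.469,.075,.157,-105.7)"
```

```text
t: 4.7
ee_pos: [0.4639, 0.023, 0.1647]
eef_rot: [0.001, 0.99, -0.138, -0.001]
wrist_force: [0.5, -0.4, -0.7]
grip_width: 0.0225
finger_force: 19.6
t 4.7 pos [0.4639 0.023  0.1647] tilt z [-0.0018 -0.0011 -1.    ] ydeg -105.9 q7 [-0.19  0.41  0.13  2.01 -0.07  0.73 -1.86]
xyz [-0.0372 -0.2059  0.0307] rot [ 0.0005  0.0005 -0.0011]
```

```bash
python3 -m crank '[{"xyz":[-0.037,-0.206,0.03],"rotation":[0,0,0]},{"xyz":[-0.037,-0.206,0.03],"rotation":[0,0,0]},{"xyz":[-0.037,-0.206,0.03],"rotation":[0,0,0]},{"xyz":[-0.037,-0.206,0.03],"rotation":[0,0,0]},{"xyz":[-0.037,-0.206,0.03],"rotation":[0,0,0]}]'
python3 - <<'E'
from h import *
go(.469,.075,.157,-105.7)
s=snap('scene','s2'); t=snap('top','t2')
a=s['image'][130:250,340:500,::-1]
b=t['image'][120:260,160:300,::-1]
print(proj('s2',[.469,.075,.114]),proj('s2',[.469,.075,.09]),proj('t2',[.469,.075,.09]))
cv2.imwrite('pics/s2c.png',cv2.resize(a,(800,600),interpolation=cv2.INTER_CUBIC));cv2.imwrite('pics/t2c.png',cv2.resize(b,(560,560),interpolation=cv2.INTER_CUBIC))
E
```

```text
t: 5.32
ee_pos: [0.4695, 0.0758, 0.1581]
eef_rot: [0.0, 0.99, -0.138, 0.0]
wrist_force: [-0.8, -0.4, -0.8]
grip_width: 0.0228
finger_force: 19.6
t 5.325 pos [0.4695 0.0758 0.1581] tilt z [ 1.e-04 -4.e-04 -1.e+00] ydeg -105.84 q7 [-0.29  0.43  0.12  1.99 -0.08  0.72 -1.97]
xyz [-0.0012  0.0036  0.0043] rot [ 0.0001 -0.0001 -0.0008]
[403.1 167.1] [401.9 176.3] [226.2 203.7]
```

View pics/s2c.png

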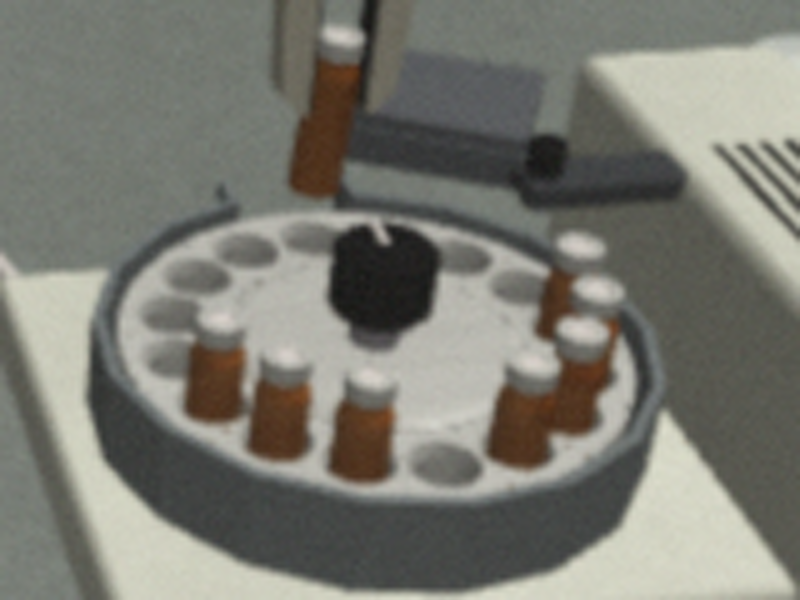

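View pics/t2c.png

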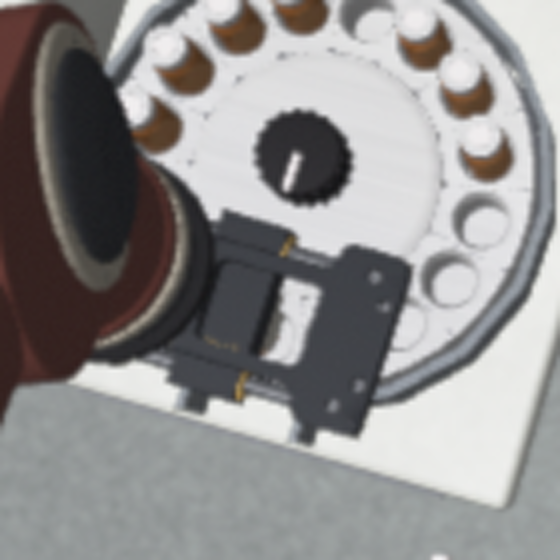

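```bash
python3 - <<'E'
from h import *
for z in(.1154,.1734,.1904):
    p=[.4695,.0758,z]; print(z,'scene',(proj('s2',p)-[340,130])*5,'top',(proj('t2',p)-[160,120])*4)
p=[.469,.075,.09];print('hole',(proj('s2',p)-[340,130])*5,(proj('t2',p)-[160,120])*4)
E
```

```text
0.1154 scene [318. 183.] top [251.2 328. ]
0.1734 scene [333.5  66. ] top [220.8 312.8]
0.1904 scene [338.   30.5] top [211.2 308. ]
hole [309.5 231.5] [264.8 334.8]
```

The top view is mostly hidden by the gripper. In the scene crop the vial hangs upright, foot (317,187), above pocket k=0 at (312,238), matching the prediction within about 1 px. I lower it in stages and watch the force.

```bash
python3 -m crank '[{"xyz":[0,0,0.05],"rotation":[0,0,0]},{"xyz":[0,0,0.09],"rotation":[0,0,0]},{"xyz":[0,0,0.11],"rotation":[0,0,0]},{"xyz":[0,0,0.13],"rotation":[0,0,0]},{"xyz":[0,0,0.13],"rotation":[0,0,0]}]'
python3 -m crank '[{"xyz":[0,0,0.01],"rotation":[0,0,0]},{"xyz":[0,0,0.02],"rotation":[0,0,0]},{"xyz":[0,0,0.03],"rotation":[0,0,0]},{"xyz":[0,0,0.03],"rotation":[0,0,0]}]'
python3 -c "
from h import *
go(.469,.075,.0985,-105.7)"
```

```text
t: 6.05
ee_pos: [0.4697, 0.0772, 0.1251]
eef_rot: [-0.0, 0.991, -0.136, 0.0]
wrist_force: [1.1, 0.1, -0.6]
grip_width: 0.0222
finger_force: 19.6
t: 6.55
ee_pos: [0.4696, 0.0771, 0.1178]
eef_rot: [-0.0, 0.991, -0.137, 0.0]
wrist_force: [0.8, -0.5, 0.2]
grip_width: 0.0227
finger_force: 19.6
t 6.55 pos [0.4696 0.0771 0.1178] tilt z [ 2.e-04  1.e-04 -1.e+00] ydeg -105.69 q7 [-0.28  0.49  0.11  2.04 -0.09  0.62 -1.96]
xyz [-0.0001  0.0089  0.0773] rot [-0.     -0.0001  0.    ]
```

```bash
python3 -m crank '[{"xyz":[0,0,0.02],"rotation":[0,0,0]},{"xyz":[0,0,0.04],"rotation":[0,0,0]},{"xyz":[0,0,0.06],"rotation":[0,0,0]},{"xyz":[0,0,0.066],"rotation":[0,0,0]},{"xyz":[0,0,0.066],"rotation":[0,0,0]}]'
python3 -m crank '[{"xyz":[0,0,0.004],"rotation":[0,0,0]},{"xyz":[0,0,0.008],"rotation":[0,0,0]},{"xyz":[0,0,0.01],"rotation":[0,0,0]}]'
```

```text
t: 7.18
ee_pos: [0.4696, 0.077, 0.1012]
eef_rot: [0.0, 0.991, -0.137, 0.0]
wrist_force: [1.7, -0.2, -1.1]
grip_width: 0.0229
finger_force: 19.6
t: 7.55
ee_pos: [0.4697, 0.077, 0.099]
eef_rot: [-0.0, 0.991, -0.137, 0.0]
wrist_force: [0.9, -0.2, 1.3]
grip_width: 0.0227
finger_force: 19.6
```

```bash
python3 -m crank '[{"xyz":[0,0,0.003],"rotation":[0,0,0]},{"xyz":[0,0,0.006],"rotation":[0,0,0]},{"xyz":[0,0,0.006],"rotation":[0,0,0]}]'
```

```text
t: 7.92
ee_pos: [0.47, 0.0773, 0.0983]
eef_rot: [-0.0, 0.991, -0.137, 0.001]
wrist_force: [0.5, -0.2, 7.1]
grip_width: 0.0228
finger_force: 19.8
```

Floor contact, 7 N. Release and rise.

```bash
python3 -m crank '[{"xyz":[0,0,0],"rotation":[0,0,0]},{"xyz":[0,0,0],"rotation":[0,0,0]},{"xyz":[0,0,0],"rotation":[0,0,0]},{"xyz":[0,0,0],"rotation":[0,0,0]}]' 40
python3 -m crank '[{"xyz":[0,0,-0.1],"rotation":[0,0,0]},{"xyz":[0,0,-0.3],"rotation":[0,0,0]},{"xyz":[0,0,-0.34],"rotation":[0,0,0]},{"xyz":[0,0,-0.34],"rotation":[0,0,0]},{"xyz":[0,0,-0.34],"rotation":[0,0,0]}]'
python3 - <<'E'
from h import *
go(.5505,.0517,.18,40)
go(.5505,.0517,.18,-140)
s=snap('scene','s3')
cv2.imwrite('pics/s3c.png',cv2.resize(s['image'][130:250,340:500,::-1],(800,600),interpolation=cv2.INTER_CUBIC))
E
```

```text
t: 8.43
ee_pos: [0.4692, 0.0771, 0.0972]
eef_rot: [0.0, 0.991, -0.136, -0.0]
wrist_force: [1.0, 0.7, 0.1]
grip_width: 0.0399
finger_force: 0.0
t: 9.05
ee_pos: [0.4684, 0.077, 0.1812]
eef_rot: [0.0, 0.991, -0.136, -0.001]
wrist_force: [-0.5, 0.0, 0.6]
grip_width: 0.0395
finger_force: 0.0
t 9.05 pos [0.4684 0.077  0.1812] tilt z [-2.9e-03 -5.0e-04 -1.0e+00] ydeg -105.69 q7 [-0.3   0.4   0.13  1.96 -0.07  0.79 -1.98]
xyz [0.3435 0.0086 0.0038] rot [-9.000e-04  8.000e-04 -8.094e-01]
t 9.05 pos [0.4684 0.077  0.1812] tilt z [-2.9e-03 -5.0e-04 -1.0e+00] ydeg -105.69 q7 [-0.3   0.4   0.13  1.96 -0.07  0.79 -1.98]
xyz [0.3435 0.0086 0.0038] rot [0.0006 0.0007 0.1906]
```

View pics/s3c.png

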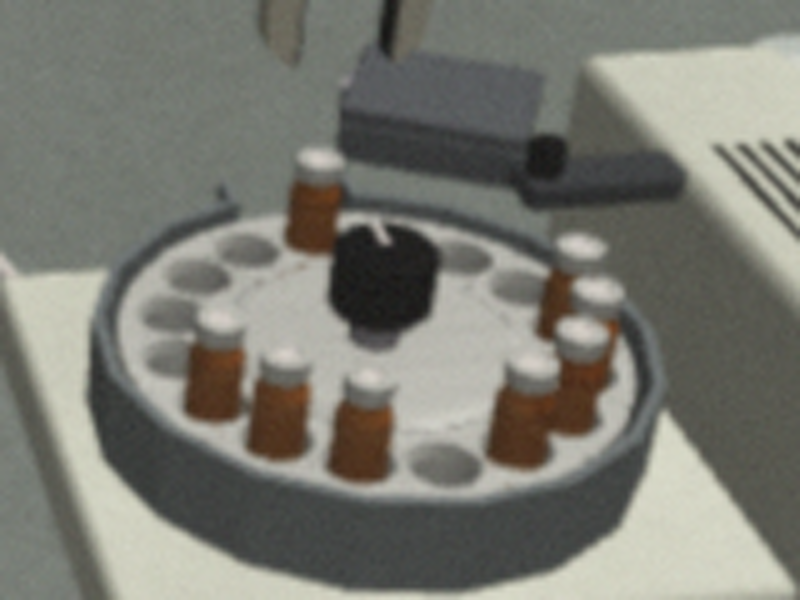

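The vial stands upright in pocket k=0, cap at (319,160), level with its seated neighbours. Next I move above the knob, turning to the y-angle of +40°.

```bash
python3 -m crank '[{"xyz":[0.34,0,0.0],"rotation":[0,0,-0.4]},{"xyz":[0.34,0,0.0],"rotation":[0,0,-0.4]},{"xyz":[0.34,0,0.0],"rotation":[0,0,-0.4]},{"xyz":[0.34,0,0.0],"rotation":[0,0,-0.4]},{"xyz":[0.34,0,0.0],"rotation":[0,0,-0.4]},{"xyz":[0.34,0,0.0],"rotation":[0,0,-0.4]},{"xyz":[0.34,0,0.0],"rotation":[0,0,-0.4]},{"xyz":[0.34,0,0.0],"rotation":[0,0,-0.4]}]' 62
python3 -m crank '[{"xyz":[0,0,0],"rotation":[0,0,-0.41]},{"xyz":[0,0,0],"rotation":[0,0,-0.41]},{"xyz":[0,0,0],"rotation":[0,0,-0.41]},{"xyz":[0,0,0],"rotation":[0,0,-0.41]},{"xyz":[0,0,0],"rotation":[0,0,-0.41]},{"xyz":[0,0,0],"rotation":[0,0,-0.41]},{"xyz":[0,0,0],"rotation":[0,0,-0.41]},{"xyz":[0,0,0],"rotation":[0,0,-0.41]},{"xyz":[0,0,0],"rotation":[0,0,-0.41]}]'
python3 -c "
from h import *
go(.5512,.0532,.109,40)"
```

```text
t: 10.1
ee_pos: [0.5506, 0.0539, 0.1811]
eef_rot: [-0.001, 0.882, 0.471, -0.001]
wrist_force: [0.2, -0.1, -0.0]
grip_width: 0.062
finger_force: 0.0
t: 11.22
ee_pos: [0.5512, 0.0541, 0.182]
eef_rot: [-0.0, 0.423, 0.906, -0.0]
wrist_force: [-0.1, 0.4, -0.1]
grip_width: 0.0618
finger_force: 0.0
t 11.225 pos [0.5512 0.0541 0.182 ] tilt z [-8.e-04  0.e+00 -1.e+00] ydeg 39.91 q7 [ 0.23  0.56 -0.57  1.74  0.36  0.95  0.21]
xyz [-0.0029 -0.002   0.2921] rot [-0.0002 -0.0002 -0.0005]
```

```bash
python3 -m crank '[{"xyz":[-0.003,-0.002,0.1],"rotation":[0,0,0]},{"xyz":[-0.003,-0.002,0.2],"rotation":[0,0,0]},{"xyz":[-0.003,-0.002,0.292],"rotation":[0,0,0]},{"xyz":[-0.003,-0.002,0.292],"rotation":[0,0,0]},{"xyz":[-0.003,-0.002,0.292],"rotation":[0,0,0]}]'
python3 -m crank '[{"xyz":[0,0,0],"rotation":[0,0,0]},{"xyz":[0,0,0],"rotation":[0,0,0]},{"xyz":[0,0,0],"rotation":[0,0,0]},{"xyz":[0,0,0],"rotation":[0,0,0]}]' 30 35
python3 -c "
from h import *
go(.5512,.0532,.109,40)
print(env.get_obs()['ft_torque'],env.get_obs()['wrist_force'])"
```

```text
t: 11.85
ee_pos: [0.552, 0.0536, 0.1102]
eef_rot: [0.001, 0.422, 0.907, 0.0]
wrist_force: [-0.1, -0.0, -0.3]
grip_width: 0.0623
finger_force: 0.0
t: 12.35
ee_pos: [0.5516, 0.0531, 0.11]
eef_rot: [0.0, 0.422, 0.907, -0.0]
wrist_force: [-1.0, -0.2, 4.0]
grip_width: 0.0403
finger_force: 35.0
t 12.35 pos [0.5516 0.0531 0.11  ] tilt z [ 6.e-04 -3.e-04 -1.e+00] ydeg 40.09 q7 [ 0.19  0.65 -0.52  1.82  0.44  0.79  0.15]
xyz [ 0.0014 -0.0009  0.004 ] rot [0.0001 0.0002 0.0005]
[-0.14848577  0.14629328 -0.02942111] [-0.97536075 -0.23022953  3.9859744 ]
```

```bash
python3 -m crank '[{"xyz":[0,0,0],"rotation":[0,0,0.02]},{"xyz":[0,0,0],"rotation":[0,0,0.045]},{"xyz":[0,0,0],"rotation":[0,0,0.07]},{"xyz":[0,0,0],"rotation":[0,0,0.095]},{"xyz":[0,0,0],"rotation":[0,0,0.115]},{"xyz":[0,0,0],"rotation":[0,0,0.125]},{"xyz":[0,0,0],"rotation":[0,0,0.125]}]'
python3 - <<'E'
from h import *
go(.5512,.0532,.11,-27.4)
s=snap('scene','s4');print(env.get_obs()['ft_torque'])
cv2.imwrite('pics/s4c.png',cv2.resize(s['image'][150:250,340:500,::-1],(800,500),interpolation=cv2.INTER_CUBIC))
E
```

```text
t: 13.22
ee_pos: [0.5516, 0.0531, 0.11]
eef_rot: [0.0, 0.59, 0.807, 0.0]
wrist_force: [-1.7, -0.5, 6.3]
grip_width: 0.0404
finger_force: 35.0
t 13.225 pos [0.5516 0.0531 0.11  ] tilt z [ 6.e-04 -4.e-04 -1.e+00] ydeg 17.62 q7 [ 0.12  0.63 -0.41  1.82  0.35  0.76 -0.16]
xyz [ 0.0008 -0.0015 -0.0001] rot [2.000e-04 1.000e-04 2.501e-01]
[-0.26945711  0.22747966  0.01326268]
```

View pics/s4c.png

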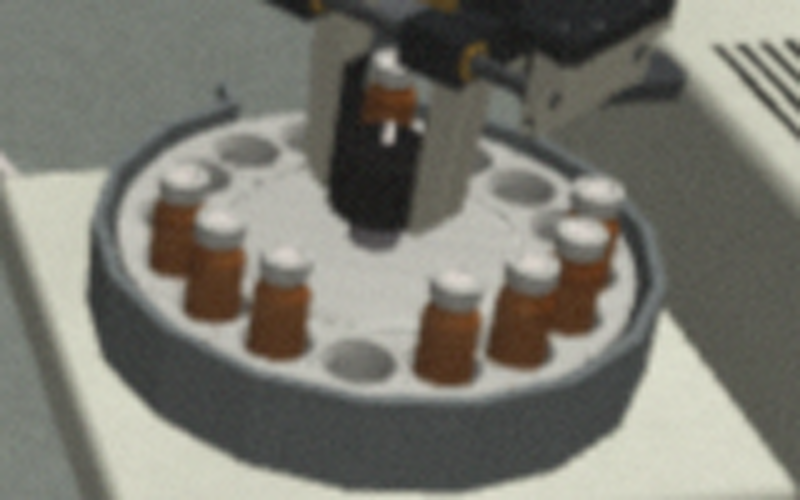

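Wheel is one click round: the vial cap now shows behind the knob at (390,65), and the moment about z is about zero. Two more clicks.

```bash
python3 -m crank '[{"xyz":[0,0,0],"rotation":[0,0,0.025]},{"xyz":[0,0,0],"rotation":[0,0,0.05]},{"xyz":[0,0,0],"rotation":[0,0,0.075]},{"xyz":[0,0,0],"rotation":[0,0,0.1]},{"xyz":[0,0,0],"rotation":[0,0,0.125]},{"xyz":[0,0,0],"rotation":[0,0,0.15]},{"xyz":[0,0,0],"rotation":[0,0,0.175]},{"xyz":[0,0,0],"rotation":[0,0,0.2]},{"xyz":[0,0,0],"rotation":[0,0,0.225]},{"xyz":[0,0,0],"rotation":[0,0,0.25]}]'
python3 -m crank '[{"xyz":[0,0,0],"rotation":[0,0,0]},{"xyz":[0,0,0],"rotation":[0,0,0]},{"xyz":[0,0,0],"rotation":[0,0,0]},{"xyz":[0,0,0],"rotation":[0,0,0]}]'
python3 - <<'E'
from h import *
go(.5512,.0532,.11,-27.4)
s=snap('scene','s5');t=snap('top','t5');print(env.get_obs()['ft_torque'])
a=cv2.resize(s['image'][150:250,340:500,::-1],(480,300),interpolation=cv2.INTER_CUBIC)
b=cv2.resize(t['image'][85:235,150:310,::-1],(320,300),interpolation=cv2.INTER_CUBIC)
cv2.imwrite('pics/s5c.png',np.hstack([a,b]))
E
```

```text
t: 14.52
ee_pos: [0.5517, 0.0531, 0.11]
eef_rot: [0.0, 0.855, 0.519, 0.0]
wrist_force: [-1.1, -1.0, 5.1]
grip_width: 0.0406
finger_force: 35.0
t: 15.02
ee_pos: [0.5517, 0.0531, 0.11]
eef_rot: [0.0, 0.854, 0.52, 0.0]
wrist_force: [-1.4, -1.3, 5.9]
grip_width: 0.0405
finger_force: 35.0
t 15.025 pos [0.5517 0.0531 0.11  ] tilt z [ 6.e-04 -1.e-04 -1.e+00] ydeg -27.36 q7 [-0.02  0.6  -0.18  1.83  0.16  0.72 -0.76]
xyz [-0.0005 -0.0018 -0.0001] rot [ 0.0002 -0.0001  0.0002]
[-0.17877663  0.28981156  0.04861993]
```

View pics/s5c.png

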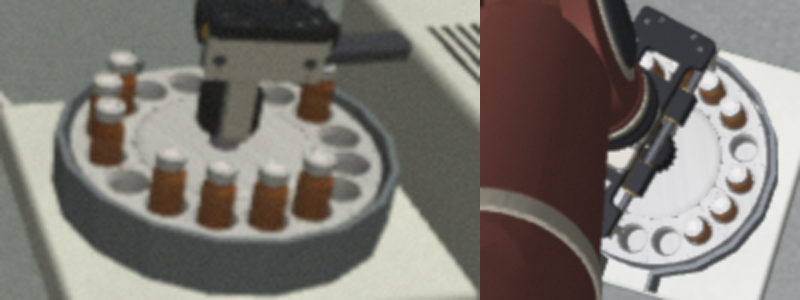

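The left crop shows the vial under the needle arm at (316,95), with the fixed vials shifted three pockets. I check the stop numerically: slots −7, −9 and −10 held vials both at the start and now.

```bash
python3 - <<'E'
from h import *
A=cv2.imread('pics/scene0.png');B=cv2.imread('pics/s5.png')
x,y,a=.5508,.052,2.8683
for k in(-7,-9,-10):
    P=lambda d:proj2('scene0',[x+.085*np.cos(a+k*np.pi/8+d),y+.085*np.sin(a+k*np.pi/8+d),.118])
    u,v=P(0).round().astype(int); T=A[v-9:v+13,u-8:u+9]; S=B[v-19:v+23,u-18:u+19]
    U=lambda m:cv2.resize(m,None,fx=8,fy=8,interpolation=cv2.INTER_CUBIC)
    r=cv2.matchTemplate(U(S),U(T),cv2.TM_CCOEFF_NORMED);_,m,_,l=cv2.minMaxLoc(r)
    print(k,(u,v),round(m,3),'shift px',np.array(l)/8-10,'px per deg cw',(P(-.01745)-P(0)).round(2))
E
```

```text
-7 (np.int64(444), np.int64(207)) 0.944 shift px [ 0.   -0.25] px per deg cw [-0.57  0.22]
-9 (np.int64(412), np.int64(209)) 0.997 shift px [-0.125  0.   ] px per deg cw [-0.78 -0.12]
-10 (np.int64(395), np.int64(205)) 0.925 shift px [-0.125 -0.125] px per deg cw [-0.67 -0.27]
```

The wheel is on the third stop to within about 0.2°, so I hand in.

```bash
python3 -c "
from plant import env
print(env.close_job())"
```

```text
the job is handed in; nothing more can be done
None
```

The vial from the tub is seated upright in the load pocket and sits under the needle arm after three clockwise clicks; the gripper is still holding the knob on the third stop, and the job was handed in at about 15 s.

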